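Reset the sensor rod in the yoke vise against its length stop

ROBOT

A 6-joint arm with a two-finger parallel gripper is mounted at the origin on the work surface. World frame = base frame: x ahead of the robot, y to its left, z up, the work surface at z = 0. Lengths are in m, angles in rad, forces in N, time in s.
With the tool pointing down it reaches from about 0.375 to 0.75 m from the base axis. Payload 9 kg.
Tool frame: the origin (TCP) lies on the centre line of the jaws, within the pads' length; the fingertips stand 17 mm ahead of it and the grasp point (between the pads) lies 2 mm behind it; z points along the fingers, y is the direction in which the jaws open and shut (so a half turn about z gives the same grasp; the last joint's range is limited). The gripper opens to 85 mm and grips with 20 to 120 N. Pads are 22 mm wide; open, the fingers measure 114 mm over their backs; the gripper's body (76 mm by 85 mm) begins 54 mm behind the grasp point. The pads swing forward as they close: fully open they stand 13 mm farther back than shut.
Start: joints at [-1.414, 0.104, 0.097, 1.564, 0, 1.353], TCP at [0.22, -0.558, 0.223] pointing down, gripper open.
Joint ranges: [-2.99, 2.99], [-0.84, 1.86], [-1.1, 1.16], [-1.84, 2.11], [-1.51, 1.56], [-3.14, 3.14]. Speed limits (rad/s): [2.22, 2.22, 2.57, 3.14, 3.14, 3.14].

INTERFACE

Orientations are given as a rotation vector (axis times angle).
In Python, from rig import env, eyes, ticket gives the robot as it stands.
- The arm moves only by the shell command python3 -m handwheel 'ROWS' [FORCE]. ROWS is JSON, a list of rows, each an object with "slide": the shift along the tool's x, y, z scaled (see below), a list of three; "rot": the turn, a rotation vector about the tool's x, y, z scaled (see below), a list of three; "jaw": the opening, from 0 (shut) to 1 (fully open). In form: [{"slide": [dx, dy, dz], "rot": [ax, ay, az], "jaw": jaw}, ...]. A call has 1 to 20 rows; each row shifts and turns the pose as measured when the row begins, along the tool's axes as they then stand; what a row does not reach is not made up. The controller multiplies each number of a shift by 0.25 m and each number of a turn by 2 rad. A row lasts 1/8 s, in which the tool goes at most 62.5 mm and 10.7 degrees, less where a joint would pass 70% of its speed; a pose out of reach is approached as far as the arm can. A call with a number of a shift or a turn outside -1 to 1 is refused whole. A call with a gripper value outside its range is refused whole. The fingers move at their own pace and stop on an object; FORCE is the grip in N (left out, the last holds). Time passes only in rows, so rows that do not move let the fingers close. It gives the time, the measured TCP pose, the force and the opening at its end, in the units of the state.
- env.get_obs(): the state, without advancing time (a new reading comes with each control period).
- eyes.camera(name): name is "scene" or "top" or "wrist"; returns a dict with "frame" (420x560x3 uint8, blue, green, red), "z_map" (420x560 float32, m along the optical axis (not along the pixel's ray), 0 where there is no reading), "K" (3x3 intrinsics, pixels), "xyz" and "rotation" of the camera in the world. Camera axes: x right, y down, z forward; pixel columns grow to the right and rows downward; lengths in m; the calibration is good to about 2 mm. A picture is of the moment at which its call begins.
- ticket.close_job(): hands the job in, once; it reports no verdict.
The state is a dict: "time_s": time; "joints": joint angles; "joint_vel": joint speeds; "joint_torque": joint torques, N m; "ee_pos": TCP position; "tcp_rot": TCP orientation; "contact_force": force on the tool from outside, world axes, zero at the start; "torque": the same for the moment, N m; "grip_width": opening from 0.0 (shut) to 1.0 (fully open).
Only numpy, scipy, OpenCV 4.12 (cv2) and the standard library are available. Lean on these libraries where they do the work, as an engineer would, in place of code of your own. Each camera call takes 0.05 s, during which the arm holds its last target.

TASK

The vise on the shelf grips a chrome sensor rod that sits short of its length stop; the vise has a replacement screw and nobody knows whether its thread is right- or left-handed. Feel which way the screw gives by pushing lightly on its crossbar, never forcing it the solid way, and back it off until the rod is free; then push the rod gently by its tail until its nose is against the stop plate, and turn the screw back until the rod is firmly clamped there. Leave the other things on the shelf where they are.

Things in the scene. Friction and masses are not known exactly. Their poses are not given: they have to be found in the camera images.
- vise: Cast-iron yoke vise bolted to the shelf, 150 x 110 mm foot. Origin on the shelf under the screw axis, z up. The rod runs along its y axis; the arch spans its x axis (legs at x = +-46 mm, top at z = 160 mm). The round screw boss (62 mm across) hides the thread and ends at z = 171 mm; above it stand only the screw head (29 mm across, to z = 213 mm) and its crossbar.
- screw_axis (a point): Fixed point on the upright screw axis, 197 mm above the shelf: the crossbar's height when clamped.
- bar_end_a (a point): Centre of the ball (19 mm across) at one end of the crossbar, a level steel bar 11 mm thick, 124 mm between ball centres, through the screw head. It sits slid in its hole by up to 14 mm, so one end stands out farther (48 to 76 mm from the axis); a stiff fit (14 N) holds it so. When clamped the bar lies along the vise's y, this end towards +y.
- bar_end_b (a point): Centre of the ball at the other end of the crossbar (towards the vise's -y when clamped).
- screw (a joint): Turn of the screw and crossbar, rad, counter-clockwise from above positive; 0 = clamped as found. From there it turns one way only, up to 2.6 rad; which way (+ or -) differs from case to case; the other way is solid (yields under 0.05 rad). Backing off takes 0.25 to 0.4 N m (4 to 9 N near a bar end), turning back less; it stays where it is left. Back at 0 it is solid again.
- jaw (a joint): Lift of the upper jaw, m: about -0.0004 when clamped on the rod. Backing the screw off, whichever way that is, takes the pinch off over the first 0.8 rad (lift 0), then lifts the jaw clear: about 0.0005 at 1.05 rad, 0.0016 at 1.57 rad, 2 mm per rad from there. The rod is free once it is above 0; the screw and bar rise with it.
- rod: Straight chrome sensor rod, 24 mm diameter, 200 mm long, 0.4 to 0.75 kg, lying level in the vise's V jaws (68 mm long); freed, it slides along them under 3 to 9 N. Origin at its middle, on its axis, 80 mm above the shelf; its y axis runs along the rod, from tail to nose.
- rod_nose (a point): Centre of the rod's flat nose end (with four dark rings near it), the end next to the stop. It starts 14 to 48 mm short of the stop.
- rod_tail (a point): Centre of the rod's flat tail end (black bakelite sleeve, 30 mm), on the far side of the vise from the stop.
- stop: Length stop: bolted steel angle plate 80 mm wide, 112 mm high, on the vise's +y side. Origin on the shelf, midway along the foot of the face that looks to the vise; its y axis is the face's inward normal (pointing away from the vise).
- stop_face (a point): Point of the stop's face at the rod's height (80 mm), where the rod's nose must bear.
- barometer: Squat brass barometer capsule, 92 mm across, 48 mm high, loose. Origin under its middle.
- thermo_a: Black bakelite thermometer housing, 48 mm foot, 108 mm high, standing loose. Origin under its middle.
- thermo_b: The other such thermometer housing.
- cup: Aluminium anemometer cup, 72 mm across, 36 mm high, with an arm 60 mm long; loose. Origin under the cup's middle.
- battery: Green enamel battery box 79 x 124 mm, 108 mm high with its terminals, loose. Origin under its middle.
- spanner: Steel spanner 180 mm long lying flat, loose. Origin under its middle.
- tin: Aluminium tin 64 mm across, 75 mm high, loose. Origin under its middle.
Things that resemble listed ones, but are neither listed nor needed, are in the scene too. What is meant by the rod is not red, and is the smaller of those in its own colour. Leave any blue look-alike of the vise alone.

How it is judged:
On the way, in this order (a step that is already met when the one before it is completed fails the run):
1. the screw is backed off until the rod is free (jaw off the rod) (value of joint jaw above 0.0001 m), for 0.1 s.
2. the rod's nose bears on the stop plate (within 1.5 mm) (y of rod_nose in the frame of stop above -0.0015 m and value of joint jaw above 0 m), for 0.1 s.
At the end, for the whole second after the job is handed in: The rod lies in the vise along its jaws with its nose within 2 mm of the stop plate, at rest, and the upper jaw is down on it and grips it firmly (over 40 N), the screw turned back to solid (y of rod_nose in the frame of stop above -0.002 m and angle between the y axis of rod and the y axis of vise, either way round below 0.03 rad and value of joint jaw below 0.0001 m and contact force between vise and rod above 40 N and linear speed of rod below 0.01 m/s); the robot touches nothing.
It fails at once if the vise is forced: the robot pushes on it with more than 50 N (contact force between any of the arm, the fingers and vise above 50 N).
It fails at once if the rod is forced: the robot pushes on it with more than 50 N (contact force between any of the arm, the fingers and rod above 50 N).
It fails at once if another thing on the shelf is moved by more than 25 mm (distance of any of barometer, thermo_a, thermo_b, cup, battery, spanner, tin from where it was at the start of the episode above 0.025 m).
It also fails if it takes over 66 s, if anything falls off the work surface, if the arm or the gripper's body presses on something with over 40 N, if the wrist force passes 120 N, or if a joint passes its speed limit or range.

## Working session

There is one attempt and no reset: what is moved stays moved. The work goes in short steps, Python scripts to look and compute and a shell command to move; the robot and the scene stay as the last step left them, time stands still between calls to the robot, and variables do not carry over. Pictures are saved under pics/ and viewed, and the job is handed in when it is done.

```bash
ls; mkdir -p pics
python3 - <<'E'
from rig import env,eyes,ticket
import cv2,numpy as np
print(env.get_obs())
for n in ("scene","top","wrist"):
    c=eyes.camera(n); cv2.imwrite(f"pics/{n}0.png",c["frame"]); np.savez(f"pics/{n}0.npz",**c)
    print(n,c["K"].tolist(),c["xyz"],c["rotation"].tolist())
E
```

```text
pics
{'time_s': 0.0, 'joints': array([-1.41370778e+00,  1.04713397e-01,  9.64554146e-02,  1.56390724e+00,
        2.78053827e-05,  1.35311034e+00]), 'joint_vel': array([ 0.00200992,  0.00119071, -0.00043143, -0.00097461, -0.00055433,
       -0.00063843]), 'joint_torque': array([-2.46943937e-04, -5.56931376e+01,  5.03646255e+01,  1.67617283e-02,
       -2.91804035e-04, -8.80783148e-06]), 'ee_pos': array([ 0.21960635, -0.5579893 ,  0.22250646]), 'tcp_rot': array([-3.08525346e+00, -5.85000503e-01, -1.08749148e-04]), 'contact_force': array([-0.27253019, -0.1603379 ,  0.56113791]), 'torque': array([ 0.02108693,  0.00023714, -0.03482583]), 'grip_width': 1.0020597317148714}
scene [[479.32675938899496, 0.0, 279.71116009037195], [0.0, 479.32675938899496, 210.9219422940064], [0.0, 0.0, 1.0]] [1.58489534 0.12214267 0.91930404] [-1.544106795397257, -1.8011904183189806, 0.928648491896566]
top [[460.2964206177479, 0.0, 275.05076555032247], [0.0, 460.2964206177479, 217.26980194565667], [0.0, 0.0, 1.0]] [ 0.27912329 -0.05202806  1.57346499] [-2.1729026150955018, 2.114812534486007, -0.19682476241016172]
wrist [[353.01614501723816, 0.0, 277.29507296523803], [0.0, 353.01614501723816, 206.43412158984822], [0.0, 0.0, 1.0]] [ 0.29142147 -0.53044617  0.37225948] [2.378382910503921, -1.620563603868265, -0.2508264492012047]
```

View pics/scene0.png

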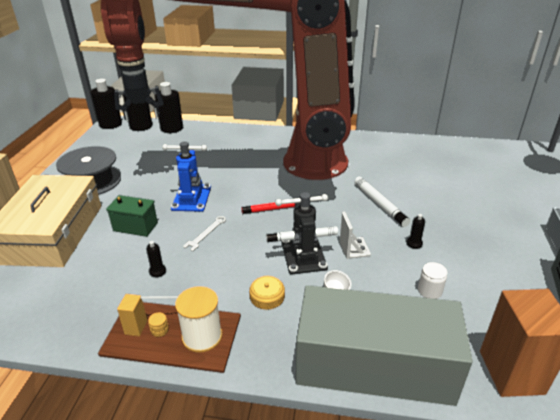

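View pics/top0.png

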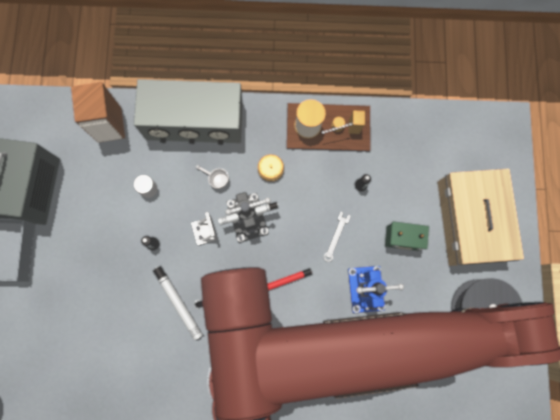

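View pics/wrist0.png

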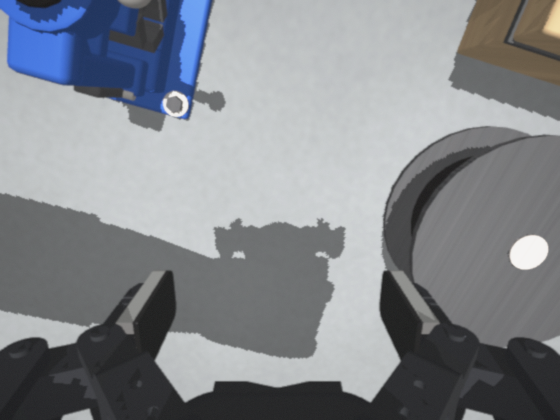

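The black vise (scene (305,235), top (248,215)) is the target, and the blue one (scene (190,185)) is a look-alike. There are three candidates for the rod:
- The red rod, scene (285,204): excluded by its colour.
- The large loose chrome rod, scene (380,200): excluded by its size.
- The small chrome rod in the black vise, scene (270–335,237): this is the one I want.

Next is a close crop to check that choice.

Run:
```python
import cv2,numpy as np
a=cv2.imread("pics/scene0.png")[185:280,250:380]; b=cv2.imread("pics/top0.png")[165:260,180:310]
a=cv2.resize(a,None,fx=6,fy=6,interpolation=2);b=cv2.resize(b,None,fx=6,fy=6,interpolation=2)
cv2.imwrite("pics/cs.png",a);cv2.imwrite("pics/ct.png",b)
```

```text
(no output)
```

View pics/cs.png

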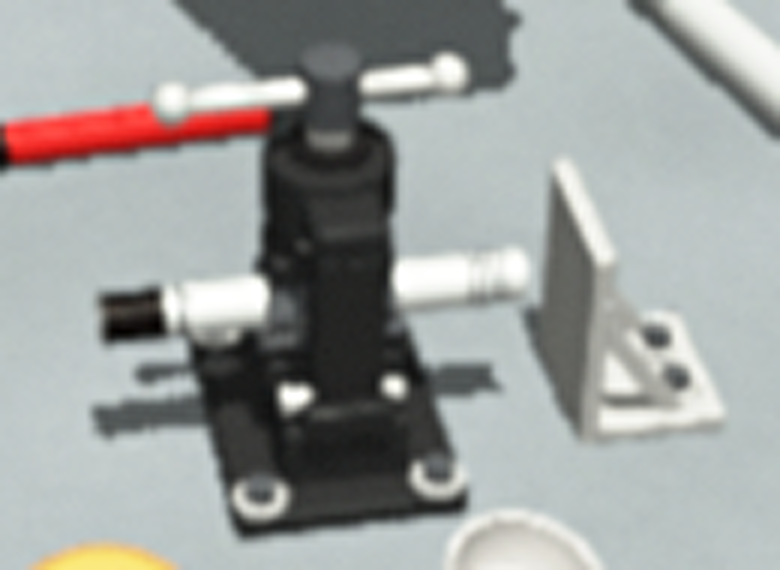

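View pics/ct.png

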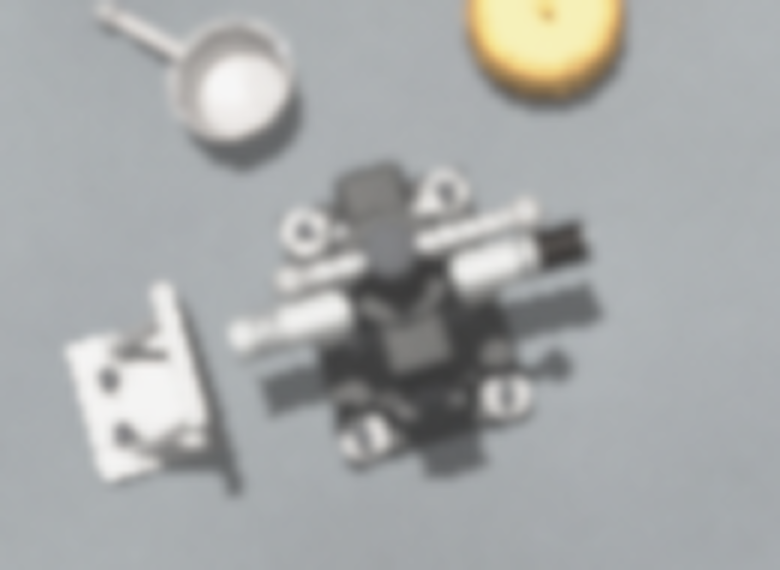

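The crop confirms it. The vise is cast black with a light chrome rod; its nose has rings at scene (336,230), next to the stop, and its black sleeve tail is at scene (268,237). Next I compute the positions.

```bash
cat > h.py <<'E'
import numpy as np
from scipy.spatial.transform import Rotation as R
def load(n): return dict(np.load(f"pics/{n}.npz"))
def ray(c,u,v):
    d=np.linalg.inv(c["K"])@np.array([u,v,1.]); return R.from_rotvec(c["rotation"]).apply(d)
def onz(c,u,v,z):
    d=ray(c,u,v); return c["xyz"]+d*(z-c["xyz"][2])/d[2]
def tri(c1,p1,c2,p2):
    A=[];b=[]
    M=np.zeros((3,3));w=np.zeros(3)
    for c,p in((c1,p1),(c2,p2)):
        d=ray(c,*p);d/=np.linalg.norm(d);P=np.eye(3)-np.outer(d,d);M+=P;w+=P@c["xyz"]
    return np.linalg.solve(M,w)
E
python3 - <<'E'
from h import *
t=load("top0");s=load("scene0");np.set_printoptions(precision=4,suppress=True)
T=lambda x,y:(x/6+180-.4,y/6+165-.4); S=lambda x,y:(x/6+250-.4,y/6+185-.4)
for nm,tp,sp,z in [("ballnose",(288,276),(450,73),.197),("balltail",(525,211),(172,103),.197),("head",(392,238),(330,62),.213),("rodnose_top",(240,334),(518,272),.08),("tail",(585,243),(103,317),.08)]:
    print(nm,tri(t,T(*tp),s,S(*sp)),onz(t,*T(*tp),z),onz(s,*S(*sp),z))
# stop top edge corners, in scene & top
for nm,tp,z in [("stop top a",(160,285),.112),("stop top b?",(205,440),.112)]: print(nm,onz(t,*T(*tp),z))
for sp in [(560,165),(610,262)]: print("s",onz(s,*S(*sp),.112))
E
```

```text
ballnose [0.5236 0.0687 0.2012] [0.5243 0.0695 0.197 ] [0.5176 0.068  0.197 ]
balltail [ 0.5611 -0.0499  0.1987] [ 0.5614 -0.0492  0.197 ] [ 0.5588 -0.051   0.197 ]
head [0.5421 0.0168 0.2143] [0.5423 0.0169 0.213 ] [0.5403 0.0164 0.213 ]
rodnose_top [0.5117 0.1045 0.0837] [0.5123 0.1047 0.08  ] [0.5068 0.1046 0.08  ]
tail [ 0.5685 -0.0828  0.0799] [ 0.5684 -0.0825  0.08  ] [ 0.5687 -0.083   0.08  ]
stop top a [0.5326 0.1453 0.112 ]
stop top b? [0.4498 0.1173 0.112 ]
s [0.4623 0.1199 0.112 ]
s [0.5344 0.1462 0.112 ]
```

```bash
cat >> h.py <<'E'
def plan(x,y,z,yawdeg=None):
    from rig import env
    o=env.get_obs(); Rm=R.from_rotvec(o["tcp_rot"]); p=o["ee_pos"]
    d=Rm.inv().apply(np.array([x,y,z])-p)/0.25
    X=Rm.apply([1,0,0]); yaw=np.degrees(np.arctan2(X[1],X[0]))
    print("t",o["time_s"],"pos",p.round(4),"yaw",yaw.round(2),"toolz",Rm.apply([0,0,1]).round(3),"F",o["contact_force"].round(1),"grip",round(o["grip_width"],2))
    print("slide total units",d.round(4), "j",o["joints"].round(2))
    if yawdeg is not None:
        g=R.from_matrix(np.array([[np.cos(np.radians(yawdeg)),np.sin(np.radians(yawdeg)),0],[np.sin(np.radians(yawdeg)),-np.cos(np.radians(yawdeg)),0],[0,0,-1.]]).T if False else np.column_stack([[np.cos(np.radians(yawdeg)),np.sin(np.radians(yawdeg)),0],[np.sin(np.radians(yawdeg)),-np.cos(np.radians(yawdeg)),0],[0,0,-1.]]))
        print("rot units",((Rm.inv()*g).as_rotvec()/2).round(4))
E
python3 -m handwheel '[{"slide":[0,0,-0.2],"rot":[0,0,0],"jaw":1},{"slide":[0,0,-0.2],"rot":[0,0,0],"jaw":1},{"slide":[0,0,0],"rot":[0,0,-0.09],"jaw":0.5},{"slide":[0,0,0],"rot":[0,0,-0.09],"jaw":0.5},{"slide":[0,0,0],"rot":[0,0,-0.09],"jaw":0.5},{"slide":[0,0,0],"rot":[0,0,-0.09],"jaw":0.5},{"slide":[0,0,0],"rot":[0,0,-0.09],"jaw":0.5},{"slide":[0,0,0],"rot":[0,0,-0.09],"jaw":0.5},{"slide":[0,0,0],"rot":[0,0,-0.09],"jaw":0.5},{"slide":[0,0,0],"rot":[0,0,-0.09],"jaw":0.5}]' 20
python3 -c "
from h import *
plan(.5604,-.0466,.30,107.5)"
```

```text
time_s: 1.4
ee_pos: [0.2194, -0.5567, 0.3217]
tcp_rot: [-1.874, -2.514, -0.009]
contact_force: [0.2, -0.7, -0.4]
grip_width: 0.498
t 1.4 pos [ 0.2194 -0.5567  0.3217] yaw 106.61 toolz [-0.001  0.008 -1.   ] F [ 0.2 -0.7 -0.4] grip 0.5
slide total units [1.5645 1.8904 0.102 ] j [-1.41  0.16  0.34  1.76  0.   -0.13]
rot units [ 0.0006 -0.0042 -0.0078]
```

```bash
python3 -m handwheel '[{"slide":[0.13,0.157,0],"rot":[0,0,-0.008],"jaw":0.5},{"slide":[0.13,0.157,0],"rot":[0,0,0],"jaw":0.5},{"slide":[0.13,0.157,0],"rot":[0,0,0],"jaw":0.5},{"slide":[0.13,0.157,0],"rot":[0,0,0],"jaw":0.5},{"slide":[0.13,0.157,0],"rot":[0,0,0],"jaw":0.5},{"slide":[0.13,0.157,0],"rot":[0,0,0],"jaw":0.5},{"slide":[0.13,0.157,0],"rot":[0,0,0],"jaw":0.5},{"slide":[0.13,0.157,0],"rot":[0,0,0],"jaw":0.5},{"slide":[0.13,0.157,0],"rot":[0,0,0],"jaw":0.5},{"slide":[0.13,0.157,0],"rot":[0,0,0],"jaw":0.5},{"slide":[0.13,0.157,0],"rot":[0,0,0],"jaw":0.5}]'
python3 - <<'E'
from h import *
plan(.5604,-.0466,.30,107.5)
from rig import eyes
import cv2
for n in ("wrist","top"):
    c=eyes.camera(n); cv2.imwrite(f"pics/{n}1.png",c["frame"]); np.savez(f"pics/{n}1.npz",**c)
E
```

```text
time_s: 2.78
ee_pos: [0.5296, -0.0726, 0.3223]
tcp_rot: [-1.855, -2.524, -0.014]
contact_force: [-0.5, -1.3, 0.3]
grip_width: 0.499
t 2.775 pos [ 0.5296 -0.0726  0.3223] yaw 107.38 toolz [-0.002  0.012 -1.   ] F [-0.5 -1.3  0.3] grip 0.5
slide total units [0.0615 0.1487 0.0903] j [-0.39 -0.04  0.13  1.75  0.01  0.88]
rot units [ 0.0007 -0.0063 -0.0011]
```

View pics/wrist1.png

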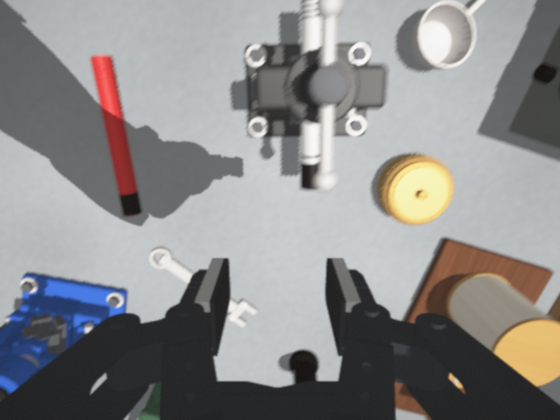

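The wrist view shows the crossbar from ball a (329,5) to ball b (326,181), with the screw head at (328,85). The black rod tail is at (310,176).

Run:
```python
from h import *
w=load("wrist1");np.set_printoptions(precision=4,suppress=True)
print(w["xyz"],w["rotation"])
for p,z in [((326,181),.197),((330,4),.197),((329,83),.213),((310,188),.08)]: print(p,onz(w,*p,z))
```

```text
[ 0.5071 -0.0015  0.4729] [2.8178 0.43   0.0645]
(326, 181) [ 0.563  -0.0493  0.197 ]
(330, 4) [0.5232 0.0703 0.197 ]
(329, 83) [0.5382 0.0198 0.213 ]
(310, 188) [ 0.5719 -0.0827  0.08  ]
```

```bash
python3 -m handwheel '[{"slide":[0.03,0.077,0],"rot":[0,0,0],"jaw":0.5},{"slide":[0.035,0.077,0],"rot":[0,-0.006,0],"jaw":0.5},{"slide":[0,0,0.1],"rot":[0,0,0],"jaw":0.5},{"slide":[0,0,0.1],"rot":[0,0,0],"jaw":0.5},{"slide":[0,0,0],"rot":[0,0,0],"jaw":0.5}]'
python3 - <<'E'
from h import *
plan(.561,-.0475,.196,108)
from rig import eyes
import cv2
for n in ("wrist","scene"):
    c=eyes.camera(n); cv2.imwrite(f"pics/{n}2.png",c["frame"]); np.savez(f"pics/{n}2.npz",**c)
E
```

```text
time_s: 3.5
ee_pos: [0.5624, -0.0429, 0.2701]
tcp_rot: [-1.852, -2.536, -0.001]
contact_force: [0.5, 0.2, 0.4]
grip_width: 0.497
t 3.5 pos [ 0.5624 -0.0429  0.2701] yaw 107.71 toolz [-0.001  0.002 -1.   ] F [0.5 0.2 0.4] grip 0.5
slide total units [-0.0165 -0.0109  0.2963] j [-0.31  0.01  0.09  1.65  0.    0.95]
rot units [-0.0002 -0.001  -0.0025]
```

View pics/wrist2.png

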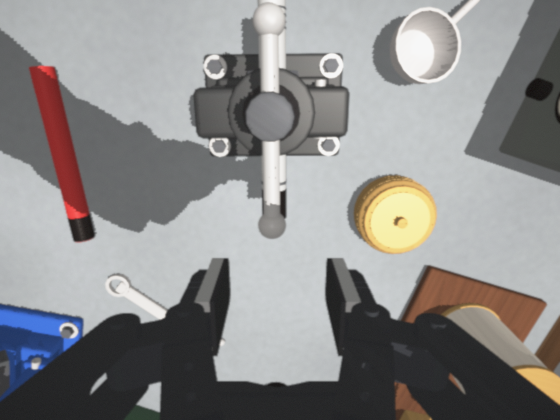

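The crossbar ball is at (272,225), nearly centred between the fingers at x≈278.

```bash
python3 - <<'E'
from h import *
w=load("wrist2");np.set_printoptions(precision=4,suppress=True)
for p,z in [((272,225),.197),((269,18),.197),((271,115),.213)]: print(p,onz(w,*p,z))
E
python3 -m handwheel '[{"slide":[-0.016,-0.005,0.1],"rot":[0,0,0],"jaw":0.5},{"slide":[0,0,0.1],"rot":[0,0,0],"jaw":0.5},{"slide":[0,0,0.08],"rot":[0,0,0],"jaw":0.5},{"slide":[0,0,0],"rot":[0,0,0],"jaw":0.5}]'
python3 -c "
from h import *
plan(.561,-.0475,.196,108)"
```

```text
(272, 225) [ 0.5609 -0.0506  0.197 ]
(269, 18) [0.5218 0.0682 0.197 ]
(271, 115) [0.5389 0.0185 0.213 ]
time_s: 4.1
ee_pos: [0.5658, -0.0494, 0.2073]
tcp_rot: [1.849, 2.528, 0.007]
contact_force: [-0.4, -0.4, 0.3]
grip_width: 0.504
t 4.1 pos [ 0.5658 -0.0494  0.2073] yaw 107.62 toolz [ 0.01  -0.002 -1.   ] F [-0.4 -0.4  0.3] grip 0.5
slide total units [ 0.0132 -0.0163  0.0449] j [-0.32 -0.01 -0.05  1.52  0.    0.95]
rot units [ 0.0045  0.0025 -0.0033]
```

```bash
python3 -m handwheel '[{"slide":[0,-0.016,0],"rot":[0.0045,0.0025,0],"jaw":0.5},{"slide":[0,0,0.048],"rot":[0,0,0],"jaw":0.5},{"slide":[0,0,0],"rot":[0,0,0],"jaw":0.35},{"slide":[0,0,0],"rot":[0,0,0],"jaw":0.35}]'
python3 -c "
from h import *
plan(.561,-.0485,.196,108)"
```

```text
time_s: 4.6
ee_pos: [0.5632, -0.0515, 0.1985]
tcp_rot: [1.853, 2.532, 0.002]
contact_force: [-0.4, -0.3, 0.7]
grip_width: 0.345
t 4.6 pos [ 0.5632 -0.0515  0.1985] yaw 107.61 toolz [ 0.004 -0.001 -1.   ] F [-0.4 -0.3  0.7] grip 0.35
slide total units [ 0.0141 -0.0047  0.01  ] j [-0.32 -0.01 -0.07  1.51 -0.    0.94]
rot units [ 0.0016  0.0012 -0.0034]
```

```bash
for i in 1; do python3 -m handwheel '[{"slide":[0.012,0.01,0.008],"rot":[0,0,0],"jaw":0.35},{"slide":[0,0.01,0],"rot":[0,0,0],"jaw":0.35},{"slide":[0,0,0],"rot":[0,0,0],"jaw":0.35}]'; python3 -m handwheel '[{"slide":[0,0.008,0],"rot":[0,0,0],"jaw":0.35}]'; done
```

```text
time_s: 4.97
ee_pos: [0.5675, -0.0467, 0.1967]
tcp_rot: [1.852, 2.532, 0.002]
contact_force: [-0.4, 0.1, 0.0]
grip_width: 0.352
time_s: 5.1
ee_pos: [0.5695, -0.046, 0.1968]
tcp_rot: [1.852, 2.532, 0.002]
contact_force: [-0.2, 0.3, 0.8]
grip_width: 0.35
```

```bash
for i in 1 ; do python3 -m handwheel '[{"slide":[0,0.006,0],"rot":[0,0,0],"jaw":0.35}]';  python3 -m handwheel '[{"slide":[0,0.006,0],"rot":[0,0,0],"jaw":0.35}]'; python3 -m handwheel '[{"slide":[0,0,0],"rot":[0,0,0],"jaw":0.35}]'; done
```

```text
time_s: 5.22
ee_pos: [0.571, -0.0456, 0.1968]
tcp_rot: [1.852, 2.532, 0.002]
contact_force: [-0.3, 0.5, -0.1]
grip_width: 0.353
time_s: 5.35
ee_pos: [0.5724, -0.0452, 0.1969]
tcp_rot: [1.853, 2.532, 0.001]
contact_force: [-2.2, -0.8, 2.4]
grip_width: 0.349
time_s: 5.48
ee_pos: [0.5723, -0.0453, 0.1969]
tcp_rot: [1.853, 2.532, 0.001]
contact_force: [-1.2, -1.1, 2.0]
grip_width: 0.349
```

```bash
python3 -m handwheel '[{"slide":[0,0.006,0],"rot":[0,0,0],"jaw":0.35}]';  python3 -m handwheel '[{"slide":[0,0.006,0],"rot":[0,0,0],"jaw":0.35}]'
```

```text
time_s: 5.6
ee_pos: [0.5736, -0.0449, 0.1971]
tcp_rot: [1.853, 2.532, 0.0]
contact_force: [-3.1, -0.7, 3.6]
grip_width: 0.349
time_s: 5.72
ee_pos: [0.575, -0.0445, 0.1973]
tcp_rot: [1.853, 2.532, -0.0]
contact_force: [-1.6, -0.1, 2.4]
grip_width: 0.347
```

```bash
python3 -m handwheel '[{"slide":[0,0.006,0],"rot":[0,0,0],"jaw":0.35}]';  python3 -m handwheel '[{"slide":[0,0.006,0],"rot":[0,0,0],"jaw":0.35}]'
python3 - <<'E'
from rig import eyes
import cv2
from h import *
for n in ("wrist","scene"):
    c=eyes.camera(n); cv2.imwrite(f"pics/{n}3.png",c["frame"]); np.savez(f"pics/{n}3.npz",**c)
E
```

```text
time_s: 5.85
ee_pos: [0.5767, -0.0441, 0.1975]
tcp_rot: [1.853, 2.532, 0.0]
contact_force: [-1.3, -0.4, 1.6]
grip_width: 0.351
time_s: 5.98
ee_pos: [0.5784, -0.0436, 0.1976]
tcp_rot: [1.853, 2.531, 0.001]
contact_force: [-2.1, 0.8, 2.3]
grip_width: 0.349
```

View pics/wrist3.png

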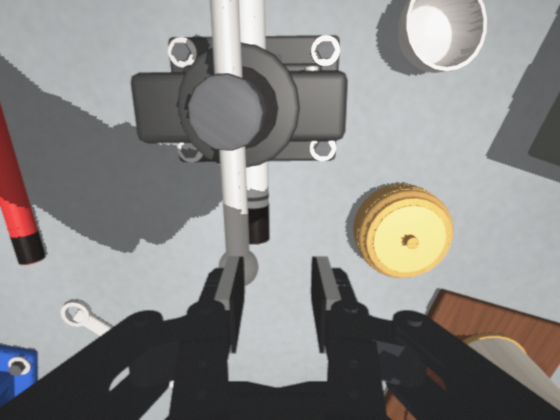

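Run:
```python
from h import *
from rig import env
import cv2
np.set_printoptions(precision=4,suppress=True)
for nm in ("wrist2","wrist3"):
    w=load(nm)
    def P(u,v):
        z=w["z_map"][v,u]; return w["xyz"]+ray(w,u,v)*z
    pts=[(272,225),(262,225),(272,216)] if nm=="wrist2" else [(238,268),(230,255),(238,250),(233,270),(236,262),(226,275),(238,290),(318,265),(322,258),(225,110)]
    for p in pts: print(nm,p,P(*p))
f=load("wrist3")["frame"][180:330,160:380]
cv2.imwrite("pics/w3c.png",cv2.resize(f,None,fx=3.5,fy=3.5,interpolation=2))
f=load("scene3")["frame"][150:260,240:360]
cv2.imwrite("pics/s3c.png",cv2.resize(f,None,fx=5,fy=5,interpolation=2))
```

```text
wrist2 (272, 225) [ 0.5602 -0.0478  0.2048]
wrist2 (262, 225) [ 0.5542 -0.0508  0.2021]
wrist2 (272, 216) [ 0.5587 -0.0432  0.2008]
wrist3 (238, 268) [ 0.56   -0.0378  0.2209]
wrist3 (230, 255) [ 0.5556 -0.0435  0.2004]
wrist3 (238, 250) [ 0.5584 -0.0394  0.2017]
wrist3 (233, 270) [ 0.5583 -0.0389  0.2216]
wrist3 (236, 262) [ 0.5587 -0.0388  0.2145]
wrist3 (226, 275) [ 0.5562 -0.0396  0.2256]
wrist3 (238, 290) [ 0.5621 -0.0425  0.2288]
wrist3 (318, 265) [ 0.5907 -0.0285  0.2177]
wrist3 (322, 258) [ 0.5933 -0.0281  0.2104]
wrist3 (225, 110) [0.5382 0.0184 0.2114]
```

View pics/w3c.png

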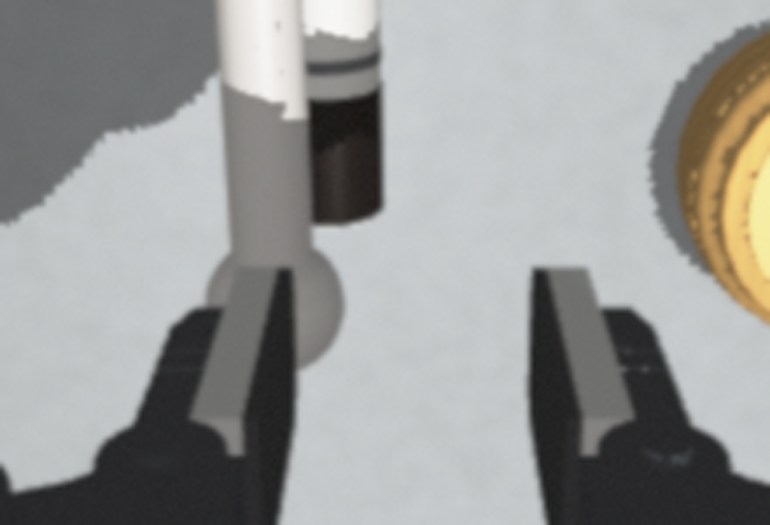

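View pics/s3c.png

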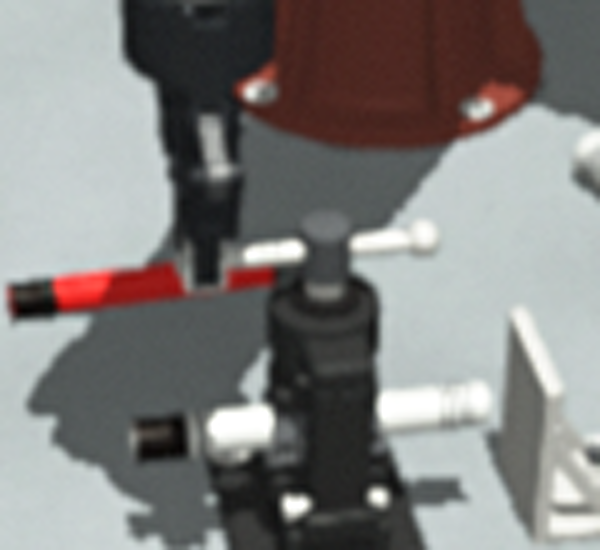

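The left fingertip at (236,262) is riding on top of the ball, with equal upward and sideways force, so it is too high. I'll back off and go lower.

```bash
python3 -m handwheel '[{"slide":[0,-0.03,0],"rot":[0,0,0],"jaw":0.4},{"slide":[0,-0.03,0],"rot":[0,0,0],"jaw":0.4},{"slide":[0,0,0.035],"rot":[0,0,0],"jaw":0.4},{"slide":[0,0,0.035],"rot":[0,0,0],"jaw":0.4},{"slide":[0,0,0],"rot":[0,0,0],"jaw":0.4}]'
 python3 - <<'E'
from rig import eyes
import cv2
from h import *
plan(.5615,-.05,.182,107.6)
for n in ("wrist",):
    c=eyes.camera(n); cv2.imwrite(f"pics/{n}4.png",c["frame"]); np.savez(f"pics/{n}4.npz",**c)
E
```

```text
time_s: 6.7
ee_pos: [0.5628, -0.0482, 0.1776]
tcp_rot: [1.853, 2.532, 0.001]
contact_force: [-0.1, -0.9, 0.5]
grip_width: 0.402
t 6.7 pos [ 0.5628 -0.0482  0.1776] yaw 107.6 toolz [ 0.003 -0.001 -1.   ] F [-0.1 -0.9  0.5] grip 0.4
slide total units [-0.0055 -0.0073 -0.0178] j [-0.32 -0.01 -0.11  1.47 -0.    0.95]
rot units [0.0014 0.0012 0.    ]
```

View pics/wrist4.png

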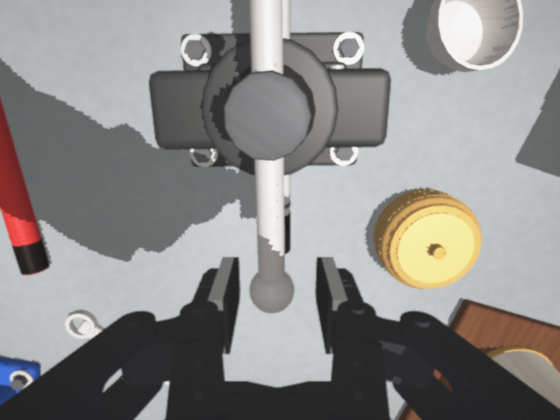

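The ball at (271,291) now sits between the fingers, and I can probe properly.

```bash
python3 -m handwheel '[{"slide":[0,0.008,0],"rot":[0,0,0],"jaw":0.4},{"slide":[0,0.008,0],"rot":[0,0,0],"jaw":0.4}]';  python3 -m handwheel '[{"slide":[0,0.006,0],"rot":[0,0,0],"jaw":0.4}]'; python3 -m handwheel '[{"slide":[0,0.006,0],"rot":[0,0,0],"jaw":0.4}]'; python3 -m handwheel '[{"slide":[0,0.006,0],"rot":[0,0,0],"jaw":0.4}]'
```

```text
time_s: 7.0
ee_pos: [0.5672, -0.0469, 0.1783]
tcp_rot: [1.853, 2.532, 0.002]
contact_force: [0.7, 1.0, -0.1]
grip_width: 0.398
time_s: 7.12
ee_pos: [0.5685, -0.0466, 0.1784]
tcp_rot: [1.853, 2.532, 0.0]
contact_force: [-4.8, -2.7, 0.3]
grip_width: 0.401
time_s: 7.25
ee_pos: [0.5691, -0.0465, 0.1782]
tcp_rot: [1.854, 2.533, -0.003]
contact_force: [-7.9, -3.3, 1.2]
grip_width: 0.404
time_s: 7.38
ee_pos: [0.5694, -0.0465, 0.1781]
tcp_rot: [1.856, 2.534, -0.007]
contact_force: [-9.3, -3.2, 3.2]
grip_width: 0.403
```

At about 10 N the bar doesn't move, although turning it should take under 6 N here, so the + way looks solid. I'll try the other way.

```bash
python3 -m handwheel '[{"slide":[0,-0.02,0],"rot":[0.003,0.003,0],"jaw":0.4},{"slide":[0,-0.02,0],"rot":[0,0,0],"jaw":0.4},{"slide":[0,-0.015,0],"rot":[0,0,0],"jaw":0.4}]';  python3 -m handwheel '[{"slide":[0,-0.008,0],"rot":[0,0,0],"jaw":0.4}]'; python3 -m handwheel '[{"slide":[0,-0.006,0],"rot":[0,0,0],"jaw":0.4}]'; python3 -m handwheel '[{"slide":[0,-0.006,0],"rot":[0,0,0],"jaw":0.4}]'; python3 -m handwheel '[{"slide":[0,-0.006,0],"rot":[0,0,0],"jaw":0.4}]'
```

```text
time_s: 7.75
ee_pos: [0.5562, -0.0508, 0.1784]
tcp_rot: [-1.852, -2.529, 0.008]
contact_force: [-0.6, 0.1, 0.6]
grip_width: 0.4
time_s: 7.88
ee_pos: [0.5542, -0.0515, 0.1785]
tcp_rot: [-1.852, -2.529, 0.008]
contact_force: [-0.3, 0.9, -0.3]
grip_width: 0.401
time_s: 8.0
ee_pos: [0.5529, -0.0518, 0.1786]
tcp_rot: [-1.852, -2.53, 0.006]
contact_force: [4.1, 1.9, -0.6]
grip_width: 0.397
time_s: 8.12
ee_pos: [0.5519, -0.0522, 0.1787]
tcp_rot: [-1.853, -2.531, 0.005]
contact_force: [4.0, 0.8, -1.9]
grip_width: 0.4
time_s: 8.25
ee_pos: [0.5508, -0.0527, 0.1787]
tcp_rot: [-1.853, -2.531, 0.005]
contact_force: [4.5, 0.1, -2.5]
grip_width: 0.399
```

The screw gives in the − direction (clockwise from above) at a steady 4.5 N or so. I'll follow the arc.

```bash
python3 -m handwheel '[{"slide":[0.006,-0.03,0],"rot":[0,0,0.05],"jaw":0.4},{"slide":[0.006,-0.03,0],"rot":[0,0,0.05],"jaw":0.4},{"slide":[0.006,-0.03,0],"rot":[0,0,0.05],"jaw":0.4}]';python3 -c "
from h import *
plan(.5395,.0175,.178)"
```

```text
time_s: 8.62
ee_pos: [0.5289, -0.0533, 0.1787]
tcp_rot: [-2.222, -2.219, 0.003]
contact_force: [5.0, 0.8, -3.3]
grip_width: 0.4
t 8.625 pos [ 0.5289 -0.0533  0.1787] yaw 89.92 toolz [-0.002 -0.    -1.   ] F [ 5.   0.8 -3.3] grip 0.4
slide total units [0.2834 0.0419 0.0028] j [-0.35 -0.11 -0.19  1.49 -0.    1.23]
```

```bash
python3 -m handwheel '[{"slide":[0.006,-0.03,0],"rot":[0,0,0.05],"jaw":0.4},{"slide":[0.006,-0.03,0],"rot":[0,0,0.05],"jaw":0.4},{"slide":[0.006,-0.03,0],"rot":[0,0,0.05],"jaw":0.4},{"slide":[0.006,-0.03,0],"rot":[0,0,0.05],"jaw":0.4},{"slide":[0.006,-0.03,0],"rot":[0,0,0.05],"jaw":0.4}]';python3 -c "
from h import *
plan(.5395,.0175,.178)"
```

```text
time_s: 9.25
ee_pos: [0.4968, -0.0401, 0.179]
tcp_rot: [2.712, 1.573, 0.006]
contact_force: [8.8, -2.9, -4.2]
grip_width: 0.401
t 9.25 pos [ 0.4968 -0.0401  0.179 ] yaw 60.24 toolz [ 0.006 -0.003 -1.   ] F [ 8.8 -2.9 -4.2] grip 0.4
slide total units [0.2847 0.0337 0.0042] j [-0.34 -0.22 -0.3   1.49 -0.    1.75]
```

```bash
python3 -m handwheel '[{"slide":[0.006,-0.03,0],"rot":[0,0,0.05],"jaw":0.4},{"slide":[0.006,-0.03,0],"rot":[0,0,0.05],"jaw":0.4},{"slide":[0.006,-0.03,0],"rot":[0,0,0.05],"jaw":0.4},{"slide":[0.006,-0.03,0],"rot":[0,0,0.05],"jaw":0.4}]';python3 -c "
from h import *
plan(.5395,.0175,.178)"
```

```text
time_s: 9.75
ee_pos: [0.4796, -0.0208, 0.1795]
tcp_rot: [2.97, 0.976, 0.013]
contact_force: [3.9, -6.6, -2.5]
grip_width: 0.406
t 9.75 pos [ 0.4796 -0.0208  0.1795] yaw 36.38 toolz [ 0.013 -0.012 -1.   ] F [ 3.9 -6.6 -2.5] grip 0.41
slide total units [0.2836 0.0188 0.0071] j [-0.31 -0.29 -0.35  1.49 -0.01  2.2 ]
```

```bash
python3 -m handwheel '[{"slide":[0.006,-0.03,0],"rot":[0,0,0.05],"jaw":0.4},{"slide":[0.006,-0.03,0],"rot":[0,0,0.05],"jaw":0.4},{"slide":[0.006,-0.03,0],"rot":[0,0,0.05],"jaw":0.4}]';python3 - <<'E'
from h import *
plan(.5395,.0175,.178)
from rig import eyes
import cv2
for n in ("wrist","scene"):
    c=eyes.camera(n); cv2.imwrite(f"pics/{n}5.png",c["frame"]); np.savez(f"pics/{n}5.npz",**c)
E
```

```text
time_s: 10.12
ee_pos: [0.4724, -0.0036, 0.1797]
tcp_rot: [3.076, 0.498, 0.015]
contact_force: [0.4, -9.5, -0.5]
grip_width: 0.399
t 10.125 pos [ 0.4724 -0.0036  0.1797] yaw 18.4 toolz [ 0.014 -0.023 -1.   ] F [ 0.4 -9.5 -0.5] grip 0.4
slide total units [0.2813 0.0044 0.0085] j [-0.27 -0.32 -0.38  1.49 -0.02  2.55]
```

View pics/wrist5.png

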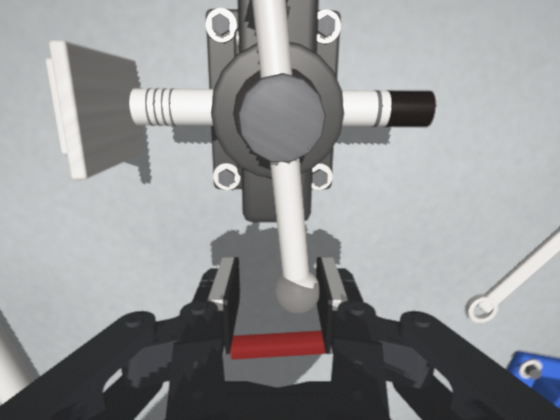

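View pics/scene5.png

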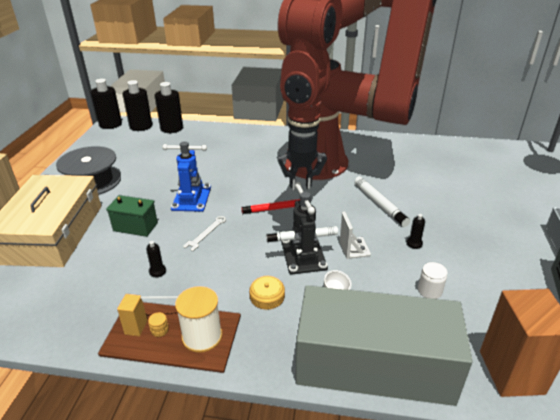

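Rod nose is at (131,106), the stop plate's top edge runs from (60,42) to (83,178), and the tail is at (435,108). The ball at (298,292) shows the bar turned about 1.48 rad, so the rod should be free with roughly 1.4 mm of jaw lift.

Run:
```python
from h import *
w=load("wrist5");np.set_printoptions(precision=4,suppress=True)
n=onz(w,131,106,.08);t=onz(w,435,109,.08);print("nose",n,"tail",t,np.linalg.norm(n-t))
def P(u,v): return w["xyz"]+ray(w,u,v)*w["z_map"][v,u]
# plane fit to stop face pixels
pts=np.array([P(u,v) for u in range(85,118,3) for v in range(75,150,5)])
c=pts.mean(0);nv=np.linalg.svd(pts-c)[2][2];print("face c",c,"n",nv,"res",np.abs((pts-c)@nv).max())
d=(n-t)/np.linalg.norm(n-t);print("dir",d,np.degrees(np.arctan2(d[1],d[0])),"gap along rod",((c-n)@nv)/(d@nv))
for u,v in((420,108),(400,108)):print(P(u,v))
```

```text
nose [0.509 0.109 0.08 ] tail [ 0.5724 -0.0886  0.08  ] 0.2075328957203841
face c [0.5001 0.1278 0.0801] n [ 0.1979 -0.9362 -0.2903] res 0.033455260916850395
dir [-0.3055  0.9522  0.    ] 107.7885877308473 gap along rod 0.02030544871710821
[ 0.5686 -0.0739  0.0909]
[ 0.5644 -0.0615  0.0903]
```

```bash
python3 -m handwheel '[{"slide":[0,0.02,0],"rot":[0,0,0],"jaw":0.4},{"slide":[0,0,-0.15],"rot":[0.01,0.009,0],"jaw":0.4},{"slide":[0,0,-0.15],"rot":[0,0,0],"jaw":0.4},{"slide":[0,0,-0.12],"rot":[0,0,0],"jaw":0.2},{"slide":[0,0,0],"rot":[0,0,0],"jaw":0}]';python3 - <<'E'
from h import *
plan(.585,-.1306,.2,17.8)
t=load("top0");print(onz(t,330,258,0),onz(t,345,215,0),onz(t,363,190,0))
E
```

```text
time_s: 10.85
ee_pos: [0.4701, -0.0079, 0.2873]
tcp_rot: [3.1, 0.504, 0.033]
contact_force: [0.1, -0.7, 1.1]
grip_width: 0.007
t 10.85 pos [ 0.4701 -0.0079  0.2873] yaw 18.48 toolz [ 0.021  0.003 -1.   ] F [ 0.1 -0.7  1.1] grip 0.01
slide total units [0.2729 0.6099 0.3571] j [-0.3  -0.29 -0.16  1.68  0.01  2.52]
rot units [ 0.0017 -0.0103  0.0059]
[ 0.40485349 -0.26983241  0.        ] [ 0.55577455 -0.32128234  0.        ] [ 0.64677949 -0.38469302  0.        ]
```

```bash
python3 -m handwheel '[{"slide":[0.068,0.155,0],"rot":[0,-0.01,0.006],"jaw":0},{"slide":[0.068,0.155,0],"rot":[0,0,0],"jaw":0},{"slide":[0.068,0.155,0],"rot":[0,0,0],"jaw":0},{"slide":[0.068,0.155,0],"rot":[0,0,0],"jaw":0},{"slide":[0,0,0],"rot":[0,0,0],"jaw":0}]';python3 - <<'E'
from h import *
plan(.585,-.1306,.078,17.8)
E
```

```text
time_s: 11.48
ee_pos: [0.5843, -0.1378, 0.2825]
tcp_rot: [-3.103, -0.488, 0.007]
contact_force: [-0.7, -0.4, 0.4]
grip_width: 0.0
t 11.475 pos [ 0.5843 -0.1378  0.2825] yaw 17.86 toolz [-0.005  0.    -1.   ] F [-0.7 -0.4  0.4] grip 0.0
slide total units [ 0.0155 -0.0254  0.8181] j [-0.45  0.14  0.24  1.68 -0.    2.38]
rot units [-0.0008  0.0023  0.0005]
```

```bash
python3 -m handwheel '[{"slide":[0.016,0,0.17],"rot":[0,0.002,0],"jaw":0},{"slide":[0,0,0.17],"rot":[0,0,0],"jaw":0},{"slide":[0,0,0.17],"rot":[0,0,0],"jaw":0},{"slide":[0,0,0.17],"rot":[0,0,0],"jaw":0},{"slide":[0,0,0.1],"rot":[0,0,0],"jaw":0},{"slide":[0,0,0],"rot":[0,0,0],"jaw":0}]';python3 - <<'E'
from h import *
plan(.585,-.1306,.078,17.8)
from rig import eyes
import cv2
for n in ("wrist","scene"):
    c=eyes.camera(n); cv2.imwrite(f"pics/{n}6.png",c["frame"]); np.savez(f"pics/{n}6.npz",**c)
f=load("scene6")["frame"][130:280,220:380]
cv2.imwrite("pics/s6c.png",cv2.resize(f,None,fx=4.5,fy=4,interpolation=2))
E
```

```text
time_s: 12.22
ee_pos: [0.5829, -0.1323, 0.0785]
tcp_rot: [-3.097, -0.49, 0.008]
contact_force: [-0.4, 0.0, -0.5]
grip_width: 0.001
t 12.225 pos [ 0.5829 -0.1323  0.0785] yaw 17.98 toolz [-0.006  0.005 -1.   ] F [-0.4  0.  -0.5] grip 0.0
slide total units [ 0.0099 -0.0038  0.0021] j [-0.44  0.13 -0.14  1.31  0.    2.39]
rot units [-0.0032  0.0021  0.0016]
```

View pics/wrist6.png

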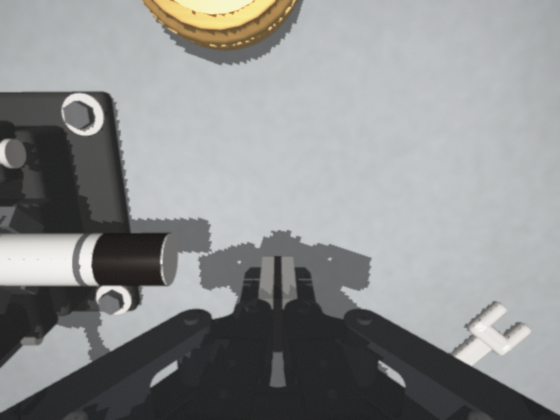

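View pics/s6c.png

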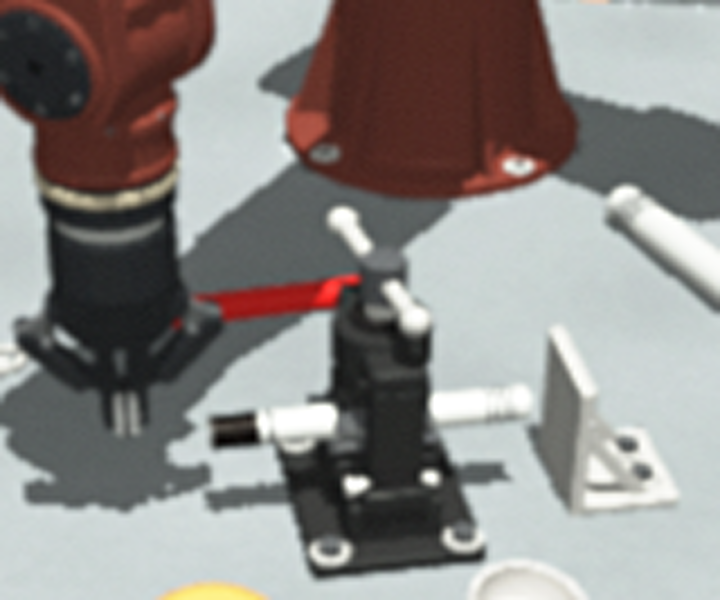

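The finger linkages at scene crop (40,330) and (205,320) spread wide along the rod direction and could meet the boss. I'll turn the tool so the linkages lie across the rod and the camera faces away from the vise.

```bash
python3 -m handwheel '[{"slide":[0,0.12,0],"rot":[0,0,-0.09],"jaw":0},{"slide":[0,0,0],"rot":[0,0,-0.093],"jaw":0},{"slide":[0,0,0],"rot":[0,0,-0.093],"jaw":0},{"slide":[0,0,0],"rot":[0,0,-0.093],"jaw":0},{"slide":[0,0,0],"rot":[0,0,-0.093],"jaw":0},{"slide":[0,0,0],"rot":[0,0,-0.093],"jaw":0},{"slide":[0,0,0],"rot":[0,0,-0.093],"jaw":0},{"slide":[0,0,0],"rot":[0,0,-0.093],"jaw":0},{"slide":[0,0,0],"rot":[0,0,-0.093],"jaw":0},{"slide":[0,0,0],"rot":[0,0,-0.093],"jaw":0},{"slide":[0,0,0],"rot":[0,0,-0.093],"jaw":0},{"slide":[0,0,0],"rot":[0,0,-0.093],"jaw":0},{"slide":[0,0,0],"rot":[0,0,-0.093],"jaw":0}]';python3 - <<'E'
from h import *
plan(.585,-.1306,.078,-72.4)
E
```

```text
time_s: 13.95
ee_pos: [0.6066, -0.1675, 0.1113]
tcp_rot: [0.605, 3.049, -0.011]
contact_force: [0.3, 0.1, -0.4]
grip_width: 0.001
t 13.95 pos [ 0.6066 -0.1675  0.1113] yaw 157.55 toolz [ 0.031 -0.014 -0.999] F [ 0.3  0.1 -0.4] grip 0.0
slide total units [0.1406 0.1034 0.1285] j [-0.48  0.16 -0.05  1.33  0.   -0.09]
rot units [-0.0192  0.0084 -1.1348]
```

```bash
python3 -m handwheel '[{"slide":[0,0,0],"rot":[0,0,-0.093],"jaw":0},{"slide":[0,0,0],"rot":[0,0,-0.093],"jaw":0},{"slide":[0,0,0],"rot":[0,0,-0.093],"jaw":0},{"slide":[0,0,0],"rot":[0,0,-0.093],"jaw":0},{"slide":[0,0,0],"rot":[0,0,-0.093],"jaw":0},{"slide":[0,0,0],"rot":[0,0,-0.093],"jaw":0},{"slide":[0,0,0],"rot":[0,0,-0.093],"jaw":0},{"slide":[0,0,0],"rot":[0,0,-0.093],"jaw":0},{"slide":[0,0,0],"rot":[0,0,-0.093],"jaw":0},{"slide":[0,0,0],"rot":[0,0,-0.093],"jaw":0},{"slide":[0,0,0],"rot":[0,0,-0.093],"jaw":0},{"slide":[0,0,0],"rot":[0,0,-0.093],"jaw":0}]';python3 - <<'E'
from h import *
plan(.585,-.1306,.078,-72.4)
E
```

```text
time_s: 15.45
ee_pos: [0.6169, -0.1714, 0.1402]
tcp_rot: [-2.504, 1.872, -0.104]
contact_force: [0.2, 0.5, 0.0]
grip_width: 0.001
t 15.45 pos [ 0.6169 -0.1714  0.1402] yaw -73.62 toolz [ 0.061 -0.029 -0.998] F [0.2 0.5 0. ] grip 0.0
slide total units [-0.2035  0.0886  0.2356] j [-0.48  0.14 -0.02  1.35  0.   -2.33]
rot units [-0.0251 -0.0228 -0.01  ]
```

```bash
python3 -m handwheel '[{"slide":[0,0.09,0],"rot":[-0.025,-0.023,-0.01],"jaw":0},{"slide":[0,0,0.13],"rot":[0,0,0],"jaw":0},{"slide":[0,0,0.11],"rot":[0,0,0],"jaw":0},{"slide":[0,0,0],"rot":[0,0,0],"jaw":0}]';python3 - <<'E'
from h import *
plan(.585,-.1306,.078,-72.4)
from rig import eyes
import cv2
for n in ("wrist",):
    c=eyes.camera(n); cv2.imwrite(f"pics/{n}7.png",c["frame"]); np.savez(f"pics/{n}7.npz",**c)
E
```

```text
time_s: 15.95
ee_pos: [0.5989, -0.1797, 0.0875]
tcp_rot: [-2.538, 1.849, -0.016]
contact_force: [-0.2, -0.6, 0.5]
grip_width: -0.006
t 15.95 pos [ 0.5989 -0.1797  0.0875] yaw -72.16 toolz [ 0.01  -0.005 -1.   ] F [-0.2 -0.6  0.5] grip -0.01
slide total units [-0.2044 -0.0068  0.0364] j [-0.5   0.19 -0.06  1.31  0.   -2.38]
rot units [-0.0038 -0.0037  0.0021]
```

```bash
python3 -m handwheel '[{"slide":[-0.1,-0.007,0.03],"rot":[-0.004,-0.004,0],"jaw":0},{"slide":[-0.1,0,0],"rot":[0,0,0],"jaw":0},{"slide":[-0.06,0,0],"rot":[0,0,0],"jaw":0},{"slide":[0,0,0],"rot":[0,0,0],"jaw":0}]';python3 - <<'E'
from h import *
plan(.573,-.0935,.078,-72.4)
from rig import eyes
import cv2
for n in ("top","scene"):
    c=eyes.camera(n); cv2.imwrite(f"pics/{n}8.png",c["frame"]); np.savez(f"pics/{n}8.npz",**c)
f=load("scene8")["frame"][130:280,220:380]
cv2.imwrite("pics/s8c.png",cv2.resize(f,None,fx=4.5,fy=4,interpolation=2))
E
```

```text
time_s: 16.5
ee_pos: [0.5834, -0.1146, 0.0871]
tcp_rot: [-2.538, 1.848, -0.012]
contact_force: [-0.7, -0.9, -0.1]
grip_width: 0.001
t 16.5 pos [ 0.5834 -0.1146  0.0871] yaw -72.1 toolz [ 0.007 -0.003 -1.   ] F [-0.7 -0.9 -0.1] grip 0.0
slide total units [-0.0931  0.0137  0.0359] j [-0.41  0.1  -0.16  1.31  0.   -2.3 ]
rot units [-0.0031 -0.0025  0.0026]
```

View pics/s8c.png

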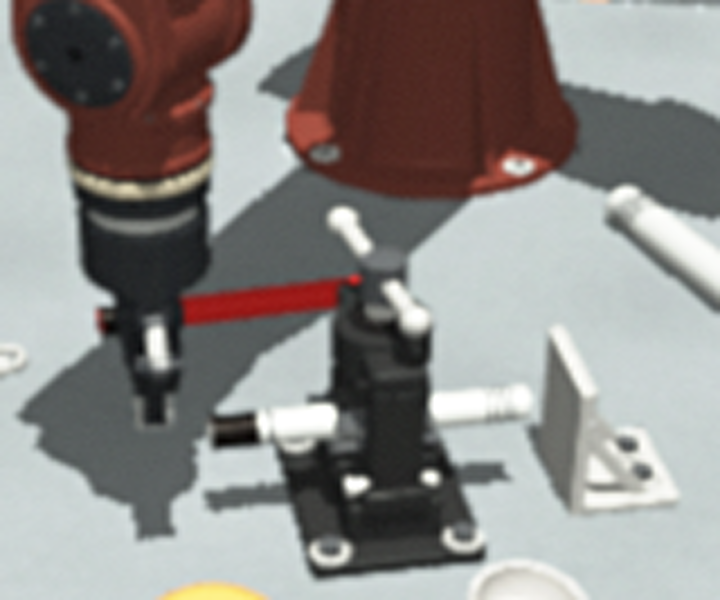

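```bash
python3 -m handwheel '[{"slide":[0,0.013,0.045],"rot":[-0.004,-0.003,0.0015],"jaw":0},{"slide":[-0.04,0,0],"rot":[0,0,0],"jaw":0},{"slide":[-0.02,0,0],"rot":[0,0,0],"jaw":0}]';python3 -m handwheel '[{"slide":[-0.012,0,0.005],"rot":[0,0,0],"jaw":0}]';python3 -m handwheel '[{"slide":[-0.012,0,0.005],"rot":[0,0,0],"jaw":0}]';python3 -m handwheel '[{"slide":[-0.012,0,0.005],"rot":[0,0,0],"jaw":0}]';python3 -m handwheel '[{"slide":[-0.012,0,0.005],"rot":[0,0,0],"jaw":0}]'
```

```text
time_s: 16.98
ee_pos: [0.5756, -0.1034, 0.0743]
tcp_rot: [2.533, -1.856, -0.004]
contact_force: [-0.5, -0.2, 0.5]
grip_width: 0.001
time_s: 17.1
ee_pos: [0.5746, -0.1002, 0.073]
tcp_rot: [2.533, -1.856, -0.005]
contact_force: [0.7, -0.7, 0.1]
grip_width: -0.002
time_s: 17.23
ee_pos: [0.5736, -0.0971, 0.0718]
tcp_rot: [2.533, -1.856, -0.004]
contact_force: [1.0, -0.1, 0.4]
grip_width: 0.002
time_s: 17.35
ee_pos: [0.5728, -0.0942, 0.0706]
tcp_rot: [2.533, -1.856, -0.003]
contact_force: [1.4, -5.1, 1.4]
grip_width: -0.001
time_s: 17.48
ee_pos: [0.5726, -0.0924, 0.07]
tcp_rot: [2.531, -1.856, 0.001]
contact_force: [1.7, -7.3, 2.0]
grip_width: 0.001
```

```bash
python3 -m handwheel '[{"slide":[-0.01,0,-0.002],"rot":[0,0,0],"jaw":0}]';python3 -m handwheel '[{"slide":[-0.012,0,-0.002],"rot":[0,0,0],"jaw":0}]';python3 -m handwheel '[{"slide":[-0.012,0,0],"rot":[0,0,0],"jaw":0}]';python3 -m handwheel '[{"slide":[-0.012,0,0],"rot":[0,0,0],"jaw":0}]'
```

```text
time_s: 17.6
ee_pos: [0.5723, -0.0911, 0.071]
tcp_rot: [2.53, -1.856, 0.004]
contact_force: [0.2, -5.3, 1.5]
grip_width: 0.005
time_s: 17.73
ee_pos: [0.5717, -0.0888, 0.0718]
tcp_rot: [2.529, -1.856, 0.007]
contact_force: [1.6, -3.6, -2.0]
grip_width: -0.0
time_s: 17.85
ee_pos: [0.5709, -0.0862, 0.0719]
tcp_rot: [2.528, -1.856, 0.008]
contact_force: [1.0, -3.4, 0.1]
grip_width: 0.002
time_s: 17.98
ee_pos: [0.57, -0.0832, 0.0719]
tcp_rot: [2.528, -1.856, 0.008]
contact_force: [-0.1, -3.6, -0.4]
grip_width: 0.001
```

```bash
python3 -m handwheel '[{"slide":[-0.012,0,0],"rot":[0,0.002,0],"jaw":0},{"slide":[-0.012,0,0],"rot":[0,0,0],"jaw":0}]';python3 -m handwheel '[{"slide":[-0.012,0,0],"rot":[0,0,0],"jaw":0}]';python3 -m handwheel '[{"slide":[-0.01,0,0],"rot":[0,0,0],"jaw":0}]';python3 -m handwheel '[{"slide":[-0.01,0,0],"rot":[0,0,0],"jaw":0}]'
python3 - <<'E'
from h import *
plan(.5695,-.083,.074,-72.4)
from rig import eyes
import cv2
for n in ("top","scene"):
    c=eyes.camera(n); cv2.imwrite(f"pics/{n}9.png",c["frame"]); np.savez(f"pics/{n}9.npz",**c)
f=load("scene9")["frame"][130:280,220:380]
cv2.imwrite("pics/s9c.png",cv2.resize(f,None,fx=4.5,fy=4,interpolation=2))
E
```

```text
time_s: 18.23
ee_pos: [0.5681, -0.0773, 0.0718]
tcp_rot: [2.525, -1.855, 0.014]
contact_force: [0.4, -3.8, 0.5]
grip_width: 0.001
time_s: 18.35
ee_pos: [0.5672, -0.0743, 0.0719]
tcp_rot: [2.525, -1.855, 0.014]
contact_force: [0.5, -4.0, 1.0]
grip_width: 0.001
time_s: 18.48
ee_pos: [0.5664, -0.0718, 0.072]
tcp_rot: [2.525, -1.855, 0.015]
contact_force: [0.7, -3.6, 1.0]
grip_width: 0.004
time_s: 18.6
ee_pos: [0.5663, -0.071, 0.0723]
tcp_rot: [2.523, -1.854, 0.02]
contact_force: [4.9, -18.5, -1.6]
grip_width: 0.0
t 18.6 pos [ 0.5663 -0.071   0.0723] yaw -72.63 toolz [ 0.004 -0.016 -1.   ] F [  4.9 -18.5  -1.6] grip 0.0
slide total units [ 0.0497  0.0023 -0.006 ] j [-0.35  0.03 -0.25  1.28 -0.01 -2.22]
rot units [ 0.0006 -0.0082 -0.002 ]
```

View pics/s9c.png

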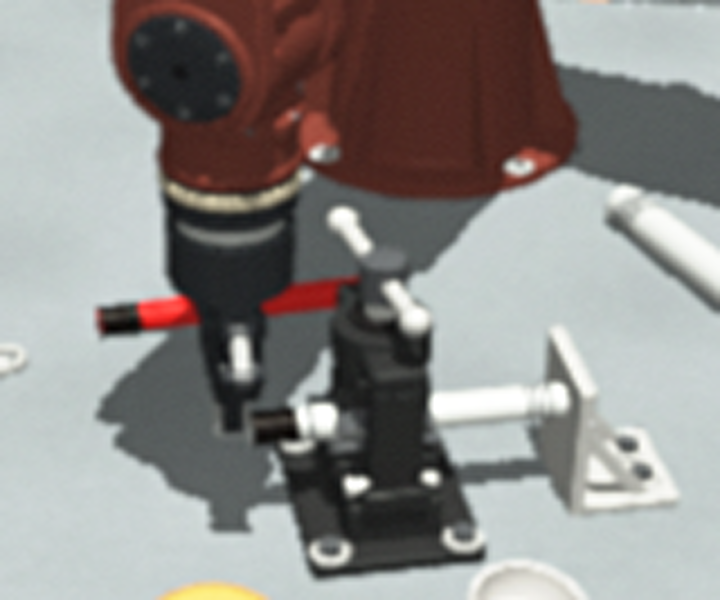

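The force jumped from 3.6 to 19 N, and the picture shows the nose touching the plate at crop (565,397). I'll hold briefly, then back away.

```bash
python3 -m handwheel '[{"slide":[0,0,0],"rot":[0,0,0],"jaw":0},{"slide":[0,0,0],"rot":[0,0,0],"jaw":0}]'; python3 -m handwheel '[{"slide":[0.04,0,0],"rot":[0,-0.008,0],"jaw":0},{"slide":[0.12,0,0],"rot":[0,0,0],"jaw":0},{"slide":[0,0,0],"rot":[0,0,0],"jaw":0}]'
python3 - <<'E'
from h import *
plan(.5695,-.083,.28,18)
from rig import eyes
import cv2
for n in ("top","scene"):
    c=eyes.camera(n); cv2.imwrite(f"pics/{n}10.png",c["frame"]); np.savez(f"pics/{n}10.npz",**c)
f=load("scene10")["frame"][170:270,260:380]
cv2.imwrite("pics/s10c.png",cv2.resize(f,None,fx=6,fy=6,interpolation=2))
E
```

```text
time_s: 18.95
ee_pos: [0.5664, -0.0713, 0.0722]
tcp_rot: [2.522, -1.855, 0.02]
contact_force: [0.2, -4.5, -1.0]
grip_width: -0.001
time_s: 19.32
ee_pos: [0.5783, -0.109, 0.0718]
tcp_rot: [-2.53, 1.857, 0.008]
contact_force: [-0.1, 0.3, -0.2]
grip_width: -0.002
t 19.325 pos [ 0.5783 -0.109   0.0718] yaw -72.56 toolz [-0.002  0.005 -1.   ] F [-0.1  0.3 -0.2] grip -0.0
slide total units [-0.1146  0.0029 -0.8321] j [-0.41  0.1  -0.18  1.29  0.   -2.29]
rot units [-0.002   0.0024 -0.7903]
```

View pics/s10c.png

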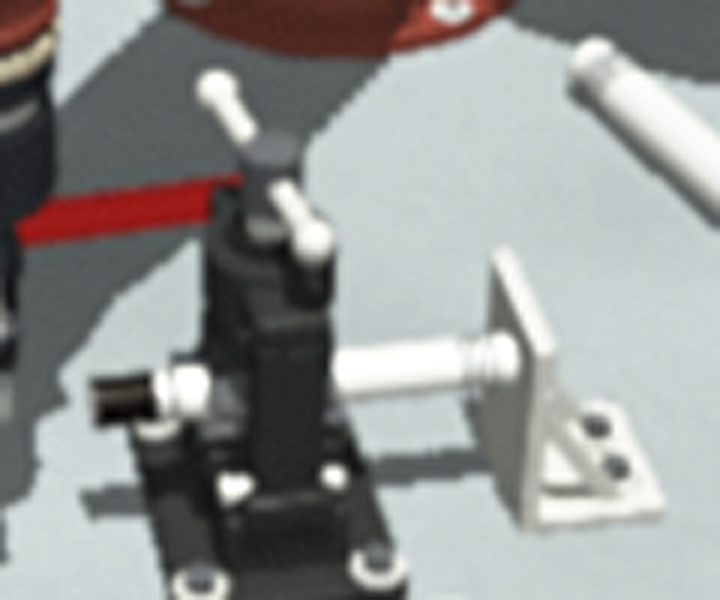

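```bash
python3 -m handwheel '[{"slide":[0.02,0,-0.2],"rot":[0,0.002,0],"jaw":0.4},{"slide":[0,0,-0.24],"rot":[0,0,0],"jaw":0.4},{"slide":[0,0,-0.24],"rot":[0,0,0],"jaw":0.4},{"slide":[0,0,-0.2],"rot":[0,0,0],"jaw":0.4},{"slide":[0,0,0],"rot":[0,0,0.093],"jaw":0.4},{"slide":[0,0,0],"rot":[0,0,0.093],"jaw":0.4},{"slide":[0,0,0],"rot":[0,0,0.093],"jaw":0.4},{"slide":[0,0,0],"rot":[0,0,0.093],"jaw":0.4},{"slide":[0,0,0],"rot":[0,0,0.093],"jaw":0.4},{"slide":[0,0,0],"rot":[0,0,0.093],"jaw":0.4},{"slide":[0,0,0],"rot":[0,0,0.093],"jaw":0.4},{"slide":[0,0,0],"rot":[0,0,0.093],"jaw":0.4}]'
python3 - <<'E'
from h import *
s=load("scene10");print(onz(s,295.8,184.6,.1986),onz(s,311.7,209.1,.1986))
plan(.475,-.01,.28,-157)
E
```

```text
time_s: 20.92
ee_pos: [0.5766, -0.1012, 0.2976]
tcp_rot: [0.586, -3.083, -0.024]
contact_force: [0.3, -0.3, -0.2]
grip_width: 0.399
[ 0.47148453 -0.01580608  0.1986    ] [0.58125533 0.03991755 0.1986    ]
t 20.925 pos [ 0.5766 -0.1012  0.2976] yaw -158.49 toolz [-0.007  0.014 -1.   ] F [ 0.3 -0.3 -0.2] grip 0.4
slide total units [0.244  0.4873 0.0782] j [-0.4   0.1   0.23  1.71  0.01 -0.78]
rot units [ 0.0078 -0.0004 -0.013 ]
```

```bash
python3 -m handwheel '[{"slide":[0.08,0.163,0],"rot":[0.008,0,-0.035],"jaw":0.4},{"slide":[0.09,0.163,0],"rot":[0,0,0],"jaw":0.4},{"slide":[0.09,0.15,0],"rot":[0,0,0],"jaw":0.4},{"slide":[0,0,0],"rot":[0,0,0],"jaw":0.4}]'
python3 - <<'E'
from h import *
plan(.4755,-.0125,.22,-154)
from rig import eyes
import cv2
for n in ("wrist",):
    c=eyes.camera(n); cv2.imwrite(f"pics/{n}11.png",c["frame"]); np.savez(f"pics/{n}11.npz",**c)
E
```

```text
time_s: 21.42
ee_pos: [0.4644, -0.0139, 0.2961]
tcp_rot: [0.696, -3.06, -0.008]
contact_force: [0.2, -1.0, -0.8]
grip_width: 0.397
t 21.425 pos [ 0.4644 -0.0139  0.2961] yaw -154.37 toolz [-0.004  0.004 -1.   ] F [ 0.2 -1.  -0.8] grip 0.4
slide total units [-0.0429 -0.0159  0.3041] j [-0.31 -0.27 -0.12  1.72  0.   -0.76]
rot units [ 0.0028 -0.001  -0.0032]
```

View pics/wrist11.png

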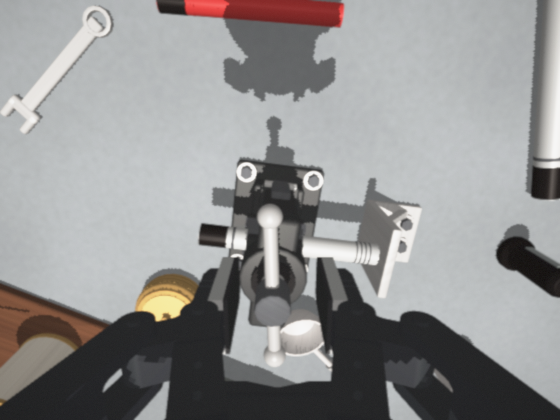

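Ball b is at (269,215), the screw head at (270,302), and the nose is on the plate at (376,255).

Run:
```python
from h import *
w=load("wrist11")
b=onz(w,269,215,.1986);a=onz(w,274,358,.1986);print(b,a,np.degrees(np.arctan2(*(b-a)[1::-1])),np.linalg.norm(a-b))
d=(b-a)/np.linalg.norm(b-a); t=b-d*.006
plan(t[0],t[1],.18,-154)
```

```text
[ 0.47352862 -0.01641072  0.1986    ] [0.58745223 0.04190032 0.1986    ] -152.89466539975146 0.1279795517645474
t 21.475 pos [ 0.4654 -0.0147  0.2958] yaw -154.41 toolz [-0.004  0.004 -1.   ] F [ 0.5  0.4 -0.1] grip 0.4
slide total units [-0.0511 -0.0219  0.4632] j [-0.32 -0.27 -0.12  1.72  0.   -0.76]
rot units [ 0.0027 -0.0009 -0.0036]
```

```bash
python3 -m handwheel '[{"slide":[-0.051,-0.022,0],"rot":[0.003,0,-0.006],"jaw":0.4},{"slide":[0,0,0.13],"rot":[0,0,0],"jaw":0.4},{"slide":[0,0,0.1],"rot":[0,0,0],"jaw":0.4},{"slide":[0,0,0],"rot":[0,0,0],"jaw":0.4}]'
python3 - <<'E'
from h import *
plan(.4788,-.0137,.18,-153)
from rig import eyes
import cv2
for n in ("wrist",):
    c=eyes.camera(n); cv2.imwrite(f"pics/{n}12.png",c["frame"]); np.savez(f"pics/{n}12.npz",**c)
E
```

```text
time_s: 21.98
ee_pos: [0.4844, -0.0154, 0.236]
tcp_rot: [0.715, -3.058, 0.002]
contact_force: [-0.8, 0.3, 0.9]
grip_width: 0.399
t 21.975 pos [ 0.4844 -0.0154  0.236 ] yaw -153.67 toolz [-0.001 -0.001 -1.   ] F [-0.8  0.3  0.9] grip 0.4
slide total units [0.0167 0.0162 0.2242] j [-0.3  -0.24 -0.21  1.6  -0.   -0.76]
rot units [-0.0004 -0.0007 -0.0058]
```

View pics/wrist12.png

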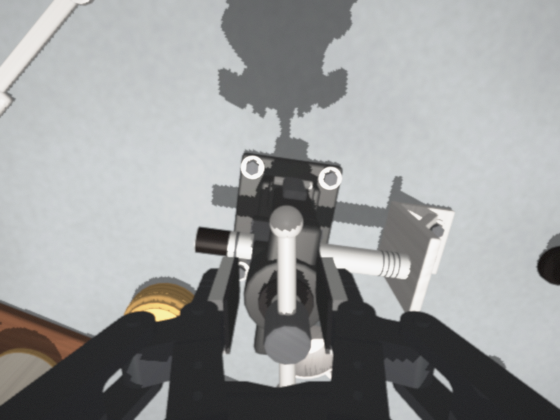

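```bash
python3 -m handwheel '[{"slide":[0.017,0.014,0],"rot":[0,0,-0.005],"jaw":0.4},{"slide":[0,0,0.09],"rot":[0,0,0],"jaw":0.4}]'; python3 -m handwheel '[{"slide":[0,0,0.08],"rot":[0,0,0],"jaw":0.4},{"slide":[0,0,0.055],"rot":[0,0,0],"jaw":0.4},{"slide":[0,0,0],"rot":[0,0,0],"jaw":0.4}]'
python3 - <<'E'
from h import *
plan(.5395,.0175,.18,-153)
from rig import eyes
import cv2
for n in ("wrist",):
    c=eyes.camera(n); cv2.imwrite(f"pics/{n}13.png",c["frame"]); np.savez(f"pics/{n}13.npz",**c)
E
```

```text
time_s: 22.28
ee_pos: [0.4813, -0.015, 0.218]
tcp_rot: [-0.731, 3.051, -0.007]
contact_force: [-0.2, -0.5, -0.9]
grip_width: 0.4
time_s: 22.65
ee_pos: [0.4815, -0.0152, 0.1831]
tcp_rot: [-0.732, 3.05, -0.007]
contact_force: [-0.3, 0.2, 0.5]
grip_width: 0.402
t 22.65 pos [ 0.4815 -0.0152  0.1831] yaw -153.01 toolz [ 0.006 -0.003 -1.   ] F [-0.3  0.2  0.5] grip 0.4
slide total units [-0.266   0.0112  0.0133] j [-0.3  -0.27 -0.33  1.5  -0.   -0.77]
rot units [-0.0027  0.0018 -0.0001]
```

View pics/wrist13.png

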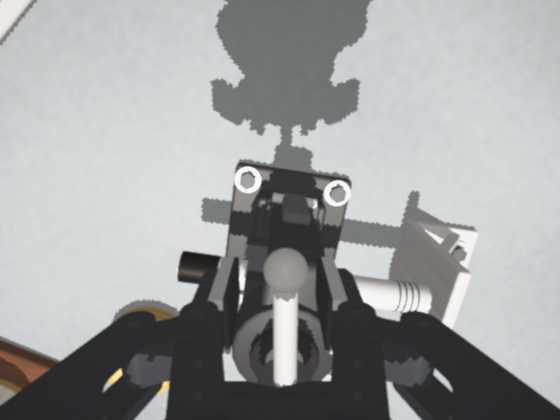

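```bash
python3 -m handwheel '[{"slide":[0,-0.016,0.016],"rot":[-0.003,0.002,0],"jaw":0.4},{"slide":[0,-0.016,0],"rot":[0,0,0],"jaw":0.4},{"slide":[0,-0.01,0],"rot":[0,0,0],"jaw":0.4}]'; python3 -m handwheel '[{"slide":[-0.006,-0.028,0],"rot":[0,0,-0.05],"jaw":0.4},{"slide":[-0.006,-0.028,0],"rot":[0,0,-0.05],"jaw":0.4},{"slide":[-0.006,-0.028,0],"rot":[0,0,-0.05],"jaw":0.4}]'
python3 - <<'E'
from h import *
plan(.5395,.0175,.178)
E
```

```text
time_s: 23.08
ee_pos: [0.4872, -0.0252, 0.1809]
tcp_rot: [-0.733, 3.054, 0.0]
contact_force: [-1.5, 0.3, -0.7]
grip_width: 0.401
time_s: 23.45
ee_pos: [0.5024, -0.0393, 0.1806]
tcp_rot: [-1.195, 2.904, 0.006]
contact_force: [-0.3, 4.7, -0.6]
grip_width: 0.404
t 23.45 pos [ 0.5024 -0.0393  0.1806] yaw -135.27 toolz [-0.     0.004 -1.   ] F [-0.3  4.7 -0.6] grip 0.4
slide total units [-0.2654  0.057   0.0115] j [-0.34 -0.19 -0.27  1.5   0.   -1.12]
```

```bash
python3 -m handwheel '[{"slide":[-0.006,-0.028,0.005],"rot":[0,0,-0.05],"jaw":0.4},{"slide":[-0.006,-0.028,0],"rot":[0,0,-0.05],"jaw":0.4},{"slide":[-0.006,-0.028,0],"rot":[0,0,-0.05],"jaw":0.4},{"slide":[-0.006,-0.028,0],"rot":[0,0,-0.05],"jaw":0.4},{"slide":[-0.006,-0.028,0],"rot":[0,0,-0.05],"jaw":0.4}]'
python3 - <<'E'
from h import *
plan(.5395,.0175,.178)
E
```

```text
time_s: 24.08
ee_pos: [0.5351, -0.0504, 0.179]
tcp_rot: [-1.897, 2.5, 0.017]
contact_force: [-2.7, 4.2, 0.6]
grip_width: 0.404
t 24.075 pos [ 0.5351 -0.0504  0.179 ] yaw -105.61 toolz [-0.004  0.011 -1.   ] F [-2.7  4.2  0.6] grip 0.4
slide total units [-0.2664  0.0559  0.007 ] j [-0.34 -0.08 -0.17  1.49  0.01 -1.64]
```

```bash
python3 -m handwheel '[{"slide":[-0.006,-0.028,0],"rot":[0,0,-0.05],"jaw":0.4},{"slide":[-0.006,-0.028,0],"rot":[0,0,-0.05],"jaw":0.4},{"slide":[-0.006,-0.028,0],"rot":[0,0,-0.05],"jaw":0.4}]'
python3 - <<'E'
from h import *
plan(.5395,.0175,.178)
E
python3 -m handwheel '[{"slide":[-0.003,-0.014,0],"rot":[0,0,-0.025],"jaw":0.4}]'
python3 -m handwheel '[{"slide":[-0.003,-0.014,0],"rot":[0,0,-0.025],"jaw":0.4}]'
```

```text
time_s: 24.45
ee_pos: [0.5557, -0.0486, 0.1787]
tcp_rot: [-2.26, 2.176, 0.023]
contact_force: [-4.0, 2.9, 1.0]
grip_width: 0.4
t 24.45 pos [ 0.5557 -0.0486  0.1787] yaw -87.84 toolz [-0.007  0.014 -1.   ] F [-4.   2.9  1. ] grip 0.4
slide total units [-0.2667  0.0548  0.007 ] j [-0.33 -0.02 -0.11  1.49  0.01 -1.94]
time_s: 24.58
ee_pos: [0.559, -0.0477, 0.1787]
tcp_rot: [-2.316, 2.116, 0.025]
contact_force: [-2.6, 0.2, 1.3]
grip_width: 0.4
time_s: 24.7
ee_pos: [0.5621, -0.0466, 0.1786]
tcp_rot: [-2.37, 2.055, 0.026]
contact_force: [-3.2, 1.4, 1.3]
grip_width: 0.403
```

```bash
python3 -m handwheel '[{"slide":[-0.003,-0.014,0],"rot":[0.005,-0.004,-0.025],"jaw":0.4}]'
python3 -m handwheel '[{"slide":[-0.002,-0.01,0],"rot":[0,0,-0.015],"jaw":0.4}]'
python3 -m handwheel '[{"slide":[-0.001,-0.008,0],"rot":[0,0,-0.01],"jaw":0.4}]'
python3 -m handwheel '[{"slide":[0,-0.008,0],"rot":[0,0,-0.005],"jaw":0.4}]'
```

```text
time_s: 24.82
ee_pos: [0.5652, -0.0452, 0.1787]
tcp_rot: [-2.413, 1.985, 0.027]
contact_force: [-3.4, 1.2, 2.0]
grip_width: 0.397
time_s: 24.95
ee_pos: [0.5672, -0.0444, 0.1787]
tcp_rot: [-2.443, 1.948, 0.028]
contact_force: [-3.2, 0.7, 0.3]
grip_width: 0.399
time_s: 25.08
ee_pos: [0.5686, -0.0438, 0.1786]
tcp_rot: [-2.464, 1.924, 0.029]
contact_force: [-8.5, -0.5, 1.8]
grip_width: 0.4
time_s: 25.2
ee_pos: [0.5692, -0.0436, 0.1785]
tcp_rot: [-2.476, 1.913, 0.032]
contact_force: [-12.8, -1.8, 5.1]
grip_width: 0.406
```

```bash
python3 -m handwheel '[{"slide":[0,-0.01,0],"rot":[0,0,0],"jaw":0.4}]'
python3 -m handwheel '[{"slide":[0,-0.008,0],"rot":[0,0,0],"jaw":0.4},{"slide":[0,0,0],"rot":[0,0,0],"jaw":0.4}]'
```

```text
time_s: 25.32
ee_pos: [0.5697, -0.0435, 0.1783]
tcp_rot: [-2.478, 1.916, 0.037]
contact_force: [-15.4, -3.4, 6.5]
grip_width: 0.402
time_s: 25.58
ee_pos: [0.5687, -0.0439, 0.1783]
tcp_rot: [-2.482, 1.921, 0.043]
contact_force: [-5.6, 0.5, 2.0]
grip_width: 0.399
```

Solid at 15 N, at the same spot as the first probe. Now I back off, lift away and check.

```bash
python3 -m handwheel '[{"slide":[0,0.024,0],"rot":[0.01,-0.01,0],"jaw":0.4},{"slide":[0,0,-0.12],"rot":[0,0,0],"jaw":0.4},{"slide":[0,0,-0.2],"rot":[0,0,0],"jaw":0.4},{"slide":[0,0,-0.2],"rot":[0,0,0],"jaw":0.4},{"slide":[0.2,0,0],"rot":[0,0,0],"jaw":0.4},{"slide":[0.2,0,0],"rot":[0,0,0],"jaw":0.4},{"slide":[0.2,0,0],"rot":[0,0,0],"jaw":0.4},{"slide":[0,0,0],"rot":[0,0,0],"jaw":0.4}]'
python3 - <<'E'
from h import *
plan(.5395,.0175,.178)
from rig import eyes
import cv2
for n in ("scene","top"):
    c=eyes.camera(n); cv2.imwrite(f"pics/{n}14.png",c["frame"]); np.savez(f"pics/{n}14.npz",**c)
f=load("scene14")["frame"][170:270,250:380]
cv2.imwrite("pics/s14c.png",cv2.resize(f,None,fx=6,fy=6,interpolation=2))
f=load("top14")["frame"][165:260,180:310]
cv2.imwrite("pics/t14c.png",cv2.resize(f,None,fx=6,fy=6,interpolation=2))
E
```

```text
time_s: 26.58
ee_pos: [0.6037, -0.2031, 0.3071]
tcp_rot: [-2.451, 1.897, 0.032]
contact_force: [0.3, -0.8, -0.5]
grip_width: 0.397
t 26.575 pos [ 0.6037 -0.2031  0.3071] yaw -75.45 toolz [ 0.009  0.046 -0.999] F [ 0.3 -0.8 -0.5] grip 0.4
slide total units [-0.896   0.0379  0.5539] j [-0.55  0.28  0.45  1.75  0.04 -2.38]
```

View pics/s14c.png

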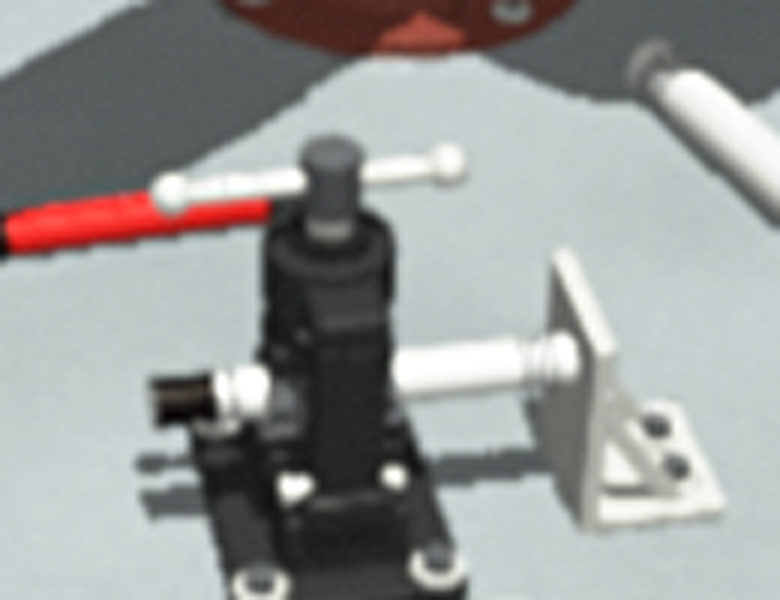

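View pics/t14c.png

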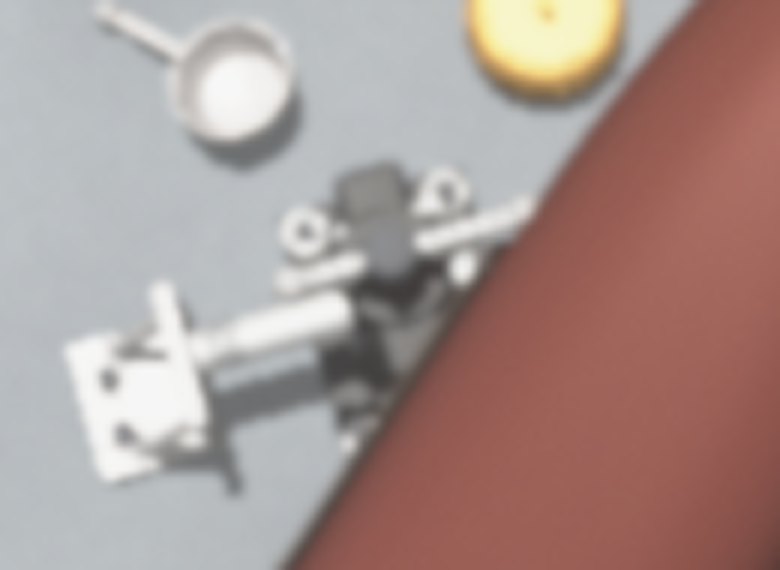

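View pics/scene14.png

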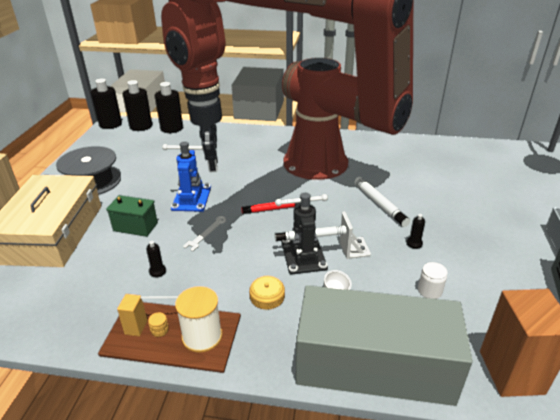

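The crossbar balls are back at their starting pixels: crop (172,192) and (449,162), against (172,193) and (450,163) at the start. The nose is at the plate at crop (575,357) and everything else looks undisturbed, so I'm handing in.

```bash
python3 -c "
from rig import ticket
print(ticket.close_job())"
```

```text
the job is handed in; nothing more can be done
None
```

The rod is clamped again with its nose against the stop plate, and the job was handed in at about 26.6 s of the 66 s allowed. The hand-in gave no verdict.

- **Thread direction:** A light push counter-clockwise (from above) met a solid stop at about 10 N. Clockwise, the screw gave at about 4–5 N, so I backed it off that way by about 1.4 rad.
- **Freeing and pushing the rod:** I pushed the rod by its tail. It slid at about 4 N for some 22 mm, until the force jumped to about 19 N as the nose met the plate.
- **Clamping:** I turned the screw back until it was solid again, at about 15 N and at the same spot as the first probe. I then lifted clear and moved the tool away.

**Final checks:** In the last scene picture both crossbar balls are within a pixel of where they started, the nose is on the plate, and the other objects look unmoved. The force on the tool reads about zero. In the last top view the arm hides the tail half of the vise. I judged the nose gap and the grip only from the pictures and contact forces; nothing measured the 40 N clamp force directly.

**What went wrong on the way:** On the first probe the fingertip was too high and rode lightly (under 5 N) over the crossbar ball. I backed off and repeated it lower. I also turned the tool before pushing the tail, to keep its finger linkages clear of the vise.

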